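Comb the pencils into a row against the sprung stop

ROBOT

A 6-joint arm with a two-finger parallel gripper is mounted at the origin on a cart in front of the work surface, level with it; the furniture and walls round the work are solid. World frame = base frame: x ahead of the robot, y to its left, z up, the work surface at z = 0. Lengths are in m, angles in rad, forces in N, time in s.
With the tool pointing down it reaches from about 0.275 to 0.825 m from the base axis. Payload 5.2 kg.
Tool frame: the origin (TCP) lies at the very end of the fingers, on their centre line; the grasp point (between the pads) lies 19 mm behind it; z points along the fingers, y is the direction in which the jaws open and shut (so a half turn about z gives the same grasp; the last joint's range is limited). The gripper opens to 93 mm and grips with 3 to 60 N. Pads are 15 mm wide; open, the fingers measure 128 mm over their backs; the gripper's body (75 mm by 188 mm) begins 65 mm behind the grasp point.
Start: joints at [0.963, 0.259, 1.535, -0, 1.348, -0.203], TCP at [0.217, 0.506, 0.219] pointing down, gripper open.
Joint ranges: [-3.14, 3.14], [-0.91, 2.08], [0.19, 2.58], [-1.22, 4.36], [0.22, 2.71], [-3.12, 3.12]. Speed limits (rad/s): [2.57, 2.57, 3.14, 3.14, 3.14, 3.14].

INTERFACE

Orientations are given as a rotation vector (axis times angle).
In Python, from plant import arm gives the robot as it stands.
- The arm moves only by the tool carry_out, never from a script. Its arguments are lists of equal length, an entry for each row: "offset": the shift along the tool's x, y, z in mm, a list of three; "turn": the turn, a rotation vector about the tool's x, y, z in rad, a list of three. In form: {"offset": [[dx, dy, dz], ...], "turn": [[ax, ay, az], ...]}. A call has 1 to 10 rows; each row shifts and turns the commanded pose from where the row before left it, along the tool's axes as they then stand; what a row does not reach is not made up. A row lasts 1/8 s, in which the tool goes at most 62.5 mm and 10.7 degrees, less where a joint would pass 70% of its speed; a pose out of reach is approached as far as the arm can. A call with a gripper value outside its range is refused whole. "grip" is the opening in per cent of the stroke, from 0 (shut) to 100 (fully open), set as the call begins (left out, the last holds). The fingers move at their own pace and stop on an object; "grip_force" is the grip in N (left out, the last holds). Time passes only in rows, so rows that do not move let the fingers close. It gives the time, the measured TCP pose, the force and the opening at its end, in the units of the state.
- arm.observe(): the state, without advancing time (a new reading comes with each control period).
- arm.snapshot(name): name is "side" or "top"; returns a dict with "color" (400x640x3 uint8, blue, green, red), "vfov" (degrees; the focal length in pixels is half the picture's height over the tangent of half this angle, whatever the lens; pixels are square), "cx", "cy" (the principal point, pixels), "k1" (the pictures are not rectified: a ray, as slopes to the right and down, at radius r is drawn at 1 + k1 r^2 times it, then the intrinsics apply), "pose" (4x4, takes a point from camera to world coordinates). Camera axes: x right, y down, z forward; pixel columns grow to the right and rows downward; lengths in m; the calibration is good to about 2 mm. A picture is of the moment at which its call begins. There is no depth.
- arm.sign_off(): hands the job in, once; it reports no verdict.
Trained networks look in the newest picture that a camera, given by its name, has taken for a name from the list of things; names that differ only in an ending like _2 or _b are one class to them, and where a whole thing is asked for, a point or a joint stands for the part that bears it (a point fixed in the world has none). Each returns a list of dicts, best first, with "confidence" (0 to 1); they miss things now and then, are a little off and sometimes report something else, mostly with a low value. They report only what shows in the picture. A call takes as long as a camera call.
- arm.regions_of(camera, thing): "region" (400x640 bool, what is visible of it) and "centre" ([column, row] in pixels, amid what is visible of it).
- arm.tip_of(camera, thing): "centre" ([column, row] in pixels: a listed point, or the origin of a listed thing).
The state is a dict: "time": time; "joint_pos": joint angles; "joint_vel": joint speeds; "effort": joint torques, N m; "ee_pos": TCP position; "eef_rot": TCP orientation; "ft_force": force on the tool from outside, world axes, zero at the start; "torque": the same for the moment, N m; "opening": finger opening in m.
Only numpy, scipy, OpenCV 4.12 (cv2) and the standard library are available. Lean on these libraries where they do the work, as an engineer would, in place of code of your own. Each camera call takes 0.05 s, during which the arm holds its last target.

TASK

Take the rake by its handle and comb the four pencils that lie askew on the white board together, so that they lie flat, parallel and side by side without gaps, crosswise on the board, and with the rake press the closed row steadily against the sprung stop, with about 5 to 12 newtons for about a second, without pushing the stop face home to its end. Ease off slowly so that the row stays closed, then lay the rake, tines down, back on the bench. Do not touch the pencils with the gripper, do not bear down on the board, and leave the other things where they are.

Things in the scene. Friction and masses are not known exactly. Their poses are not given: they have to be found in the camera images.
- rake: Small bench rake, 160 mm long, about 150 g, loose, lying level on its tines and a tail foot. Origin in the plane of the tine tips; x along the handle to the head, z up. Handle: black bar 16 mm wide (y), 16 mm high, from x = -84 to 66 mm, centre line at z = 30 mm. Tail foot: 12 mm peg under the handle at x = -74 mm, down to z = 0.
- rake_grip (a point): Where to grip the rake: on the centre line of the handle, at x = 20 mm, z = 30 mm of the rake, near its centre of mass; the handle is gripped across y, from above.
- rake_tines (a point): Middle of the tine row, at tip level: x = 73 mm (front of the tines), y = 0, z = 0 of the rake. Seven 6 mm tines, 23.5 mm apart along y (outermost at y = -70.5 and 70.5 mm), hang from an aluminium head bar 150 mm wide (y), 12 mm thick, its underside 19 mm and top 33 mm above the tips.
- board: Fixed white board on the bench, 440 mm (x) by 230 mm (y), 8 mm thick. Origin at the centre of its underside; z up, x along its length to the end with the stop. Comb towards +x. The force of a pencil on the board or its stop must never pass 20 N, nor that of the rake on the board 15 N.
- stop_near (a point): Point on the board's top, x = 105 mm. The stop is a cross beam clamped across the board, with a 196 mm wide, 15 mm high sprung steel face before it. The front of the relaxed face is 0 to 40 mm beyond this point (+x); the setting is not reported: feel for it. The face gives way at 2 N, then about 0.9 N more per mm plus 0.12 N per mm/s of speed, and is hard after 15 mm.
- pencil_a: One of four like hexagonal pencils, a loose rod 170 mm long (its y), 7.2 mm wide (x), 6 mm high, about 12 g. Origin at the centre of its underside. It starts flat on the board, 8 mm above the bench, askew by up to 0.33 rad from the board's y, in the stretch x = -170 to 95 mm of the board, none over another.
- pencil_b: One of four like hexagonal pencils, a loose rod 170 mm long (its y), 7.2 mm wide (x), 6 mm high, about 12 g. Origin at the centre of its underside. It starts flat on the board, 8 mm above the bench, askew by up to 0.33 rad from the board's y, in the stretch x = -170 to 95 mm of the board, none over another.
- pencil_c: One of four like hexagonal pencils, a loose rod 170 mm long (its y), 7.2 mm wide (x), 6 mm high, about 12 g. Origin at the centre of its underside. It starts flat on the board, 8 mm above the bench, askew by up to 0.33 rad from the board's y, in the stretch x = -170 to 95 mm of the board, none over another.
- pencil_d: One of four like hexagonal pencils, a loose rod 170 mm long (its y), 7.2 mm wide (x), 6 mm high, about 12 g. Origin at the centre of its underside. It starts flat on the board, 8 mm above the bench, askew by up to 0.33 rad from the board's y, in the stretch x = -170 to 95 mm of the board, none over another.
- petri_dish: Bystander: glass petri dish, 62 mm across, 13 mm high, loose on the bench. Origin under its centre.
- pipette_bulb: Bystander: red rubber pipette bulb, 49 mm across, 78 mm high, loose. Origin under its centre.
- beaker: Bystander: empty glass beaker, 70 mm across, 86 mm high, loose. Origin under its centre.

How it is judged:
By the outcome, as a careful person would: the job done as asked, in the order asked, and still so for the second after the job is handed in, with the robot touching nothing.
It also fails if it takes over 67 s, if anything falls off the work surface, if the arm or the gripper's body presses on something with over 40 N, if the wrist force passes 120 N, or if a joint passes its speed limit or range.

## Working session

There is one attempt and no reset: what is moved stays moved. The work goes in short steps, Python scripts to look and compute and a tool call to move; the robot and the scene stay as the last step left them, time stands still between calls to the robot, and variables do not carry over. Pictures are saved under pics/ and viewed, and the job is handed in when it is done.

Besides the shell and the picture viewer there is one more tool, called after "Call:" by a JSON object that holds its "name" and its "arguments", one argument or row to a line. carry_out: Moves the arm, as the interface text tells. Its arguments: {"type":"object","properties":{"offset":{"type":"array","items":{"type":"array","items":{"type":"number"}}},"turn":{"type":"array","items":{"type":"array","items":{"type":"number"}}},"grip":{"type":"number"},"grip_force":{"type":"number"}},"required":["offset","turn"]}

```bash
mkdir -p pics; ls
cat > h.py <<'E'
import numpy as np, cv2
from plant import arm
def snap(n,f=None):
    s=arm.snapshot(n)
    if f: cv2.imwrite('pics/'+f+'.png',s['color'])
    return s
def ray(s,px):
    H=s['color'].shape[0]; f=H/2/np.tan(np.radians(s['vfov'])/2)
    d=np.array([(px[0]-s['cx'])/f,(px[1]-s['cy'])/f]); u=d.copy()
    for _ in range(30): u=d/(1+s['k1']*(u@u))
    T=np.array(s['pose']); v=T[:3,:3]@np.array([u[0],u[1],1]); return T[:3,3],v
def at_z(s,px,z):
    o,v=ray(s,px); return o+v*(z-o[2])/v[2]
def proj(s,p):
    H=s['color'].shape[0]; f=H/2/np.tan(np.radians(s['vfov'])/2)
    T=np.array(s['pose']); c=T[:3,:3].T@(np.array(p)-T[:3,3]); u=c[:2]/c[2]
    u=u*(1+s['k1']*(u@u)); return u*f+[s['cx'],s['cy']]
E
python3 - <<'E'
from h import *
np.set_printoptions(precision=4,suppress=True)
print(arm.observe())
for n in ['top','side']:
    s=snap(n,n+'0'); print(n,s['vfov'],s['cx'],s['cy'],s['k1'],s['pose'])
    for t in ['rake','rake_grip','rake_tines','board','stop_near','pencil_a','petri_dish','pipette_bulb','beaker']:
        for r in arm.tip_of(n,t): print(n,t,np.round(r['centre'],1),round(r['confidence'],2))
E
```

```text
pics
{'time': 0.0, 'joint_pos': array([ 0.9632,  0.2593,  1.5361,  0.    ,  1.348 , -0.2028]), 'joint_vel': array([-0.001 ,  0.0024, -0.0004, -0.0006, -0.0006, -0.0003]), 'effort': array([ -0.0007, -43.7306, -28.401 ,   0.0718,   0.0415,  -0.0001]), 'ee_pos': array([0.2162, 0.5051, 0.2178]), 'eef_rot': array([-0.6314, -3.0767,  0.0027]), 'ft_force': array([ 0.4725,  0.1861, -0.0164]), 'torque': array([ 0.0191, -0.004 , -0.0367]), 'opening': 0.09333287867814237}
top 50.53855761525512 323.5217292204612 197.31586024313805 0.03863054930388241 [[-0.0165 -0.9979  0.0629  0.4758]
 [-0.9997  0.0153 -0.0195 -0.0749]
 [ 0.0185 -0.0632 -0.9978  1.2898]
 [ 0.      0.      0.      1.    ]]
top rake [183.2 211.9] 0.76
top rake_grip [186.6 215.9] 0.61
top rake_grip [273.8 199.7] 0.56
top rake_grip [206.8 223.7] 0.39
top rake_tines [208.3 221.2] 0.83
top pencil_a [319.5 194.5] 0.68
top pencil_a [334.3 186.4] 0.6
top pencil_a [276.3 197.7] 0.59
top pencil_a [294.1 196.5] 0.43
top pencil_a [202.7 136.2] 0.28
top petri_dish [203.7 136.9] 0.55
top pipette_bulb [395.9 264. ] 0.7
top beaker [461.5 218.5] 0.85
top beaker [318.7 196.9] 0.75
top beaker [394.3 264.6] 0.48
top beaker [294.2 195.4] 0.27
side 43.256784033439175 314.9283612705001 196.95714368260622 0.010172067034010157 [[ 0.8896 -0.1496  0.4316 -0.2588]
 [-0.4562 -0.3409  0.822  -1.6   ]
 [ 0.0241 -0.9281 -0.3716  0.7354]
 [ 0.      0.      0.      1.    ]]
side rake [265.7 177.6] 0.71
side rake_grip [323.  211.6] 0.69
side rake_grip [264.6 172.7] 0.67
side rake_tines [267.2 182.8] 0.68
side rake_tines [306.8 195.4] 0.48
side board [326.3 208.1] 0.87
side stop_near [341.8 217.9] 0.66
side stop_near [323.5 173.6] 0.46
side pencil_a [332.  209.2] 0.65
side pencil_a [313.5 198.8] 0.61
side pencil_a [323.4 204.8] 0.54
side pencil_a [304.3 195.3] 0.37
side petri_dish [323.6 171.7] 0.47
side pipette_bulb [293.6 248.2] 0.5
side beaker [366.6 267. ] 0.83
```

Run:
```python
import cv2
a=cv2.imread('pics/top0.png');cv2.imwrite('pics/topc.png',cv2.resize(a[100:320,130:500],None,fx=2.16,fy=2.16,interpolation=cv2.INTER_CUBIC))
a=cv2.imread('pics/side0.png');cv2.imwrite('pics/sidec.png',cv2.resize(a[120:310,180:440],None,fx=3,fy=3,interpolation=cv2.INTER_CUBIC))
```

```text
(no output)
```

View pics/top0.png

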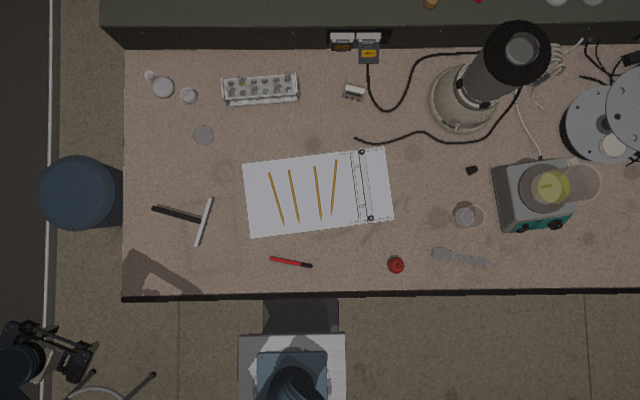

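View pics/topc.png

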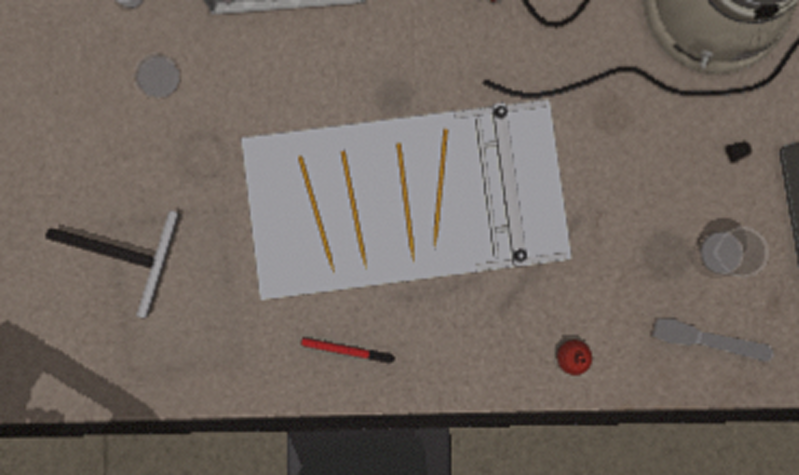

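View pics/sidec.png

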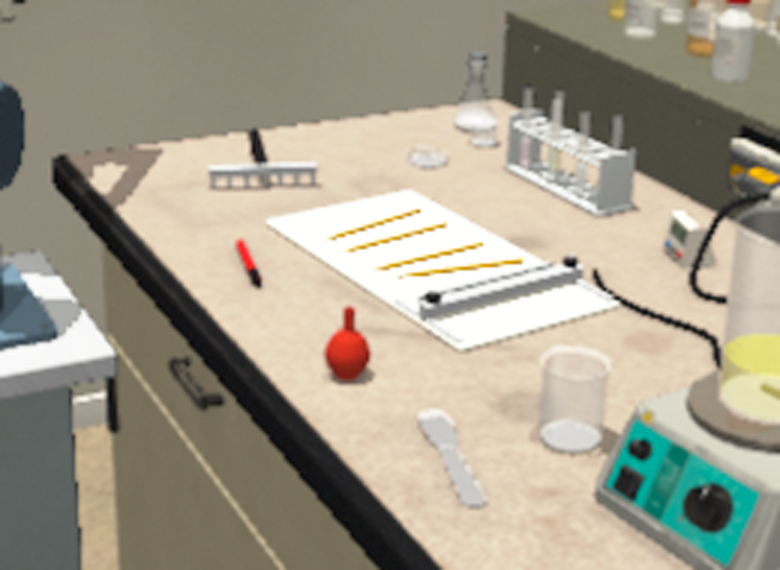

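Run:
```python
from h import *
np.set_printoptions(precision=4,suppress=True)
s=snap('top'); a=s['color'].astype(int)
def big(m):
    n,l,st,c=cv2.connectedComponentsWithStats(m.astype(np.uint8)); i=1+np.argmax(st[1:,4]); return l==i
def rect(m,z):
    ys,xs=np.nonzero(m); P=np.array([at_z(s,(x,y),z)[:2] for x,y in zip(xs,ys)])
    r=cv2.minAreaRect((P*1000).astype(np.float32)); return r,P
for t,z in [('board',.008),('rake',.036),('pencil_a',.014),('petri_dish',.01),('pipette_bulb',.03),('beaker',.04)]:
    for r in arm.regions_of('top',t):
        m=r['region']; 
        if m.sum()<5: continue
        R,P=rect(m,z); print(t,round(r['confidence'],2),m.sum(),R, P.mean(0))
# threshold approaches
sub=np.zeros(a.shape[:2],bool); sub[140:245,235:400]=1
w=big((a.min(2)>125)&sub); w=cv2.morphologyEx(w.astype(np.uint8),cv2.MORPH_CLOSE,np.ones((9,9)))>0
print('board',w.sum(),rect(w,.008)[0])
hsv=cv2.cvtColor(s['color'],cv2.COLOR_BGR2HSV)
p=(hsv[...,1]>90)&sub&(hsv[...,0]<30)
n,l,st,c=cv2.connectedComponentsWithStats(p.astype(np.uint8))
for i in range(1,n):
    if st[i,4]>20: R,P=rect(l==i,.014); print('pencil',st[i,4],R)
sub2=np.zeros_like(sub);sub2[195:250,145:220]=1
b=big((a.max(2)<60)&sub2); R,P=rect(b,.038); print('handle',b.sum(),R); 
h=big((a.min(2)>140)&sub2); R,P=rect(h,.033); print('head',h.sum(),R)
for t,n,px,z in [('rake','top',(183.2,211.9),0),('tines','top',(208.3,221.2),0)]: print(t,at_z(s,px,z))
s=snap('side')
for t,px,z in [('rake',(265.7,177.6),0),('tines',(267.2,182.8),0),('board',(326.3,208.1),0),('near',(341.8,217.9),.008),('bulb',(293.6,248.2),0),('beaker',(366.6,267),0)]: print(t,at_z(s,px,z))
```

```text
board 0.97 10837 ((574.923583984375, -82.14285278320312), (232.16249084472656, 443.67156982421875), 6.141387462615967) [ 0.5735 -0.0809]
rake 0.81 499 ((479.66851806640625, 307.6781311035156), (130.99041748046875, 169.46029663085938), 7.223915100097656) [0.4969 0.2913]
pencil_a 0.68 88 ((569.7811279296875, -82.0238037109375), (152.7744140625, 7.386703014373779), 6.689089775085449) [ 0.5672 -0.0821]
pencil_a 0.66 10 ((552.495849609375, -10.48989486694336), (98.28765106201172, 1.7669639587402344), 10.57148551940918) [ 0.5386 -0.0133]
pencil_a 0.62 32 ((598.4955444335938, 55.777442932128906), (44.069610595703125, 7.594419002532959), 17.754037857055664) [0.5973 0.055 ]
pencil_a 0.48 80 ((603.8759765625, -131.6966552734375), (7.031986713409424, 125.21160125732422), 83.56156158447266) [ 0.6129 -0.1326]
petri_dish 0.59 312 ((751.071044921875, 264.82708740234375), (59.931095123291016, 55.04216003417969), 89.51449584960938) [0.7513 0.2646]
pipette_bulb 0.71 218 ((351.69354248046875, -308.7773742675781), (44.364234924316406, 46.9215202331543), 88.39410400390625) [ 0.3522 -0.3089]
pipette_bulb 
[... 578 characters left out ...]
5162220001221)
pencil 104 ((563.4837036132812, -8.73257827758789), (157.0435791015625, 5.908560752868652), 10.55915355682373)
pencil 105 ((556.5693359375, 43.26415252685547), (164.22164916992188, 5.876204013824463), 15.611760139465332)
handle 273 ((512.4412231445312, 332.75439453125), (147.62197875976562, 16.176563262939453), 72.73793029785156)
head 120 ((488.2804260253906, 257.59759521484375), (7.290048122406006, 146.4421844482422), 73.12086486816406)
rake [0.5195 0.3234 0.    ]
tines [0.4902 0.2486 0.    ]
rake [0.5031 0.312  0.    ]
tines [ 0.4846  0.2495 -0.    ]
board [ 0.5833 -0.0895  0.    ]
near [ 0.5824 -0.2059  0.008 ]
bulb [ 0.3378 -0.3294  0.    ]
beaker [ 0.4824 -0.5249  0.    ]
```

```bash
cat >> h.py <<'E'
from scipy.spatial.transform import Rotation as Rot
def st():
    o=arm.observe(); R=Rot.from_rotvec(o['eef_rot']).as_matrix(); return o,np.array(o['ee_pos']),R
def delta(p,head):
    """offset mm in tool frame to world p, tool x axis towards heading (deg), pointing down"""
    o,q,R=st()
    c,s=np.cos(np.radians(head)),np.sin(np.radians(head))
    G=np.array([[c,s,0],[s,-c,0],[0,0,-1]]).T
    G=np.column_stack([[c,s,0],[s,-c,0],[0,0,-1]])
    t=Rot.from_matrix(R.T@G).as_rotvec()
    print('t',o['time'],'tcp',np.round(q,4),'f',np.round(o['ft_force'],2),'op',round(o['opening'],4),'j',np.round(o['joint_pos'],2))
    print('offset mm',np.round(R.T@(np.array(p)-q)*1000,1),'turn',np.round(t,4),'xhead',np.degrees(np.arctan2(R[1,0],R[0,0])))
E
python3 - <<'E'
from h import *
for hd in (72.9,-107.1): delta([.5039,.3051,.011],hd)
E
```

```text
t 1.4 tcp [0.2166 0.5056 0.2187] f [-0.09 -0.28  0.09] op 0.0929 j [ 0.96  0.26  1.53  0.    1.35 -0.2 ]
offset mm [-343.   -71.2  207.7] turn [ 0.     -0.      1.4645] xhead 156.80906704703685
t 1.4 tcp [0.2166 0.5056 0.2187] f [-0.09 -0.28  0.09] op 0.0929 j [ 0.96  0.26  1.53  0.    1.35 -0.2 ]
offset mm [-343.   -71.2  207.7] turn [ 0.      0.     -1.6771] xhead 156.80906704703685
```

Call:
{"name": "carry_out", "arguments": {
  "offset": [
    [-49,-10.2,0],
    [-49,-10.2,0],
    [-49,-10.2,0],
    [-49,-10.2,0],
    [-49,-10.2,0],
    [-49,-10.2,0],
    [-49,-10,0]
  ],
  "turn": [
    [0,0,0],
    [0,0,0],
    [0,0,0],
    [0,0,0],
    [0,0,0],
    [0,0,0],
    [0,0,0]
  ]
}}

```text
time: 2.28
ee_pos: [0.5051, 0.3039, 0.2187]
eef_rot: [0.632, 3.077, 0.0]
ft_force: [-0.2, -0.1, -0.5]
opening: 0.093
```

Call:
{"name": "carry_out", "arguments": {
  "offset": [
    [0,0,10],
    [0,0,12],
    [0,0,12],
    [0,0,12],
    [0,0,12],
    [0,0,12],
    [0,0,12],
    [0,0,12],
    [0,0,12],
    [0,0,0]
  ],
  "turn": [
    [0,0,0.146],
    [0,0,0.146],
    [0,0,0.146],
    [0,0,0.146],
    [0,0,0.146],
    [0,0,0.146],
    [0,0,0.146],
    [0,0,0.146],
    [0,0,0.146],
    [0,0,0.15]
  ]
}}

```text
time: 3.52
ee_pos: [0.5031, 0.3047, 0.1114]
eef_rot: [-2.531, -1.86, 0.003]
ft_force: [-0.0, 0.0, -0.0]
opening: 0.0934
```

Run:
```python
from h import *
delta([.5039,.3051,.011],72.9)
s=snap('top','t1');cv2.imwrite('pics/t1c.png',cv2.resize(s['color'][150:290,120:320],None,fx=4,fy=4,interpolation=cv2.INTER_CUBIC))
s=snap('side','s1');cv2.imwrite('pics/s1c.png',cv2.resize(s['color'][80:230,180:380],None,fx=4,fy=4,interpolation=cv2.INTER_CUBIC))
delta([.5039,.3051,.011],72.9)
```

```text
t 3.525 tcp [0.5031 0.3047 0.1114] f [-0.02  0.04 -0.04] op 0.0934 j [ 0.36  0.42  1.58 -0.    1.14  0.66]
offset mm [  0.7   0.8 100.4] turn [-0.0018  0.0014 -0.0045] xhead 72.64375323249901
t 3.625 tcp [0.5038 0.305  0.1123] f [ 0.01 -0.57  0.26] op 0.0927 j [ 0.36  0.42  1.58 -0.    1.14  0.65]
offset mm [2.000e-01 1.000e-01 1.013e+02] turn [-0.0004  0.0003 -0.0006] xhead 72.86416578677573
```

View pics/s1c.png

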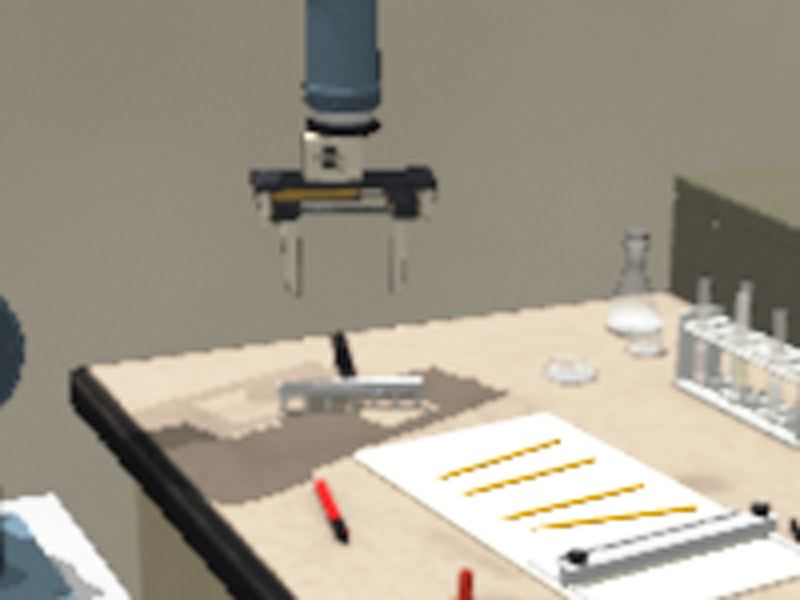

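View pics/t1c.png

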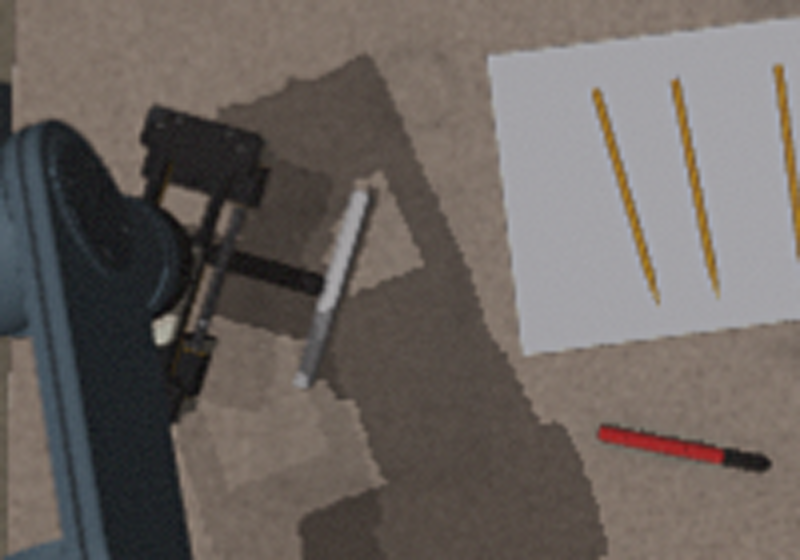

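Call:
{"name": "carry_out", "arguments": {
  "offset": [
    [0,0,14],
    [0,0,14],
    [0,0,14],
    [0,0,14],
    [0,0,14],
    [0,0,12],
    [0,0,10],
    [0,0,6],
    [0,0,3],
    [0,0,0]
  ],
  "turn": [
    [0,0,0],
    [0,0,0],
    [0,0,0],
    [0,0,0],
    [0,0,0],
    [0,0,0],
    [0,0,0],
    [0,0,0],
    [0,0,0],
    [0,0,0]
  ]
}}

```text
time: 4.88
ee_pos: [0.5039, 0.3051, 0.0117]
eef_rot: [2.527, 1.867, 0.0]
ft_force: [-0.1, -0.6, 1.1]
opening: 0.0928
```

Call:
{"name": "carry_out", "arguments": {
  "offset": [
    [0,0,0],
    [0,0,0],
    [0,0,0],
    [0,0,0],
    [0,0,0],
    [0,0,0],
    [0,0,0]
  ],
  "turn": [
    [0,0,0],
    [0,0,0],
    [0,0,0],
    [0,0,0],
    [0,0,0],
    [0,0,0],
    [0,0,0]
  ],
  "grip": 0,
  "grip_force": 15
}}

```text
time: 5.75
ee_pos: [0.5038, 0.305, 0.0116]
eef_rot: [2.527, 1.867, -0.0]
ft_force: [0.8, -0.2, -0.6]
opening: 0.0276
```

Call:
{"name": "carry_out", "arguments": {
  "offset": [
    [0,0,0],
    [0,0,0],
    [0,0,0],
    [0,0,0]
  ],
  "turn": [
    [0,0,0],
    [0,0,0],
    [0,0,0],
    [0,0,0]
  ],
  "grip_force": 60
}}

```text
time: 6.25
ee_pos: [0.5038, 0.305, 0.0116]
eef_rot: [-2.527, -1.867, 0.0]
ft_force: [0.4, 0.1, -0.2]
opening: 0.0154
```

Run:
```python
from h import *
for i in range(1): delta([.5039,.3051,.041],72.9)
s=snap('top','t2');cv2.imwrite('pics/t2c.png',cv2.resize(s['color'][150:290,120:320],None,fx=4,fy=4,interpolation=cv2.INTER_CUBIC))
s=snap('side','s2');cv2.imwrite('pics/s2c.png',cv2.resize(s['color'][130:230,200:330],None,fx=6,fy=6,interpolation=cv2.INTER_CUBIC))
```

```text
t 6.25 tcp [0.5038 0.305  0.0116] f [ 0.39  0.09 -0.21] op 0.0154 j [ 0.36  0.54  1.68 -0.    0.93  0.65]
offset mm [  0.1   0.1 -29.4] turn [-0.      0.      0.0005] xhead 72.92656261982007
```

View pics/s2c.png

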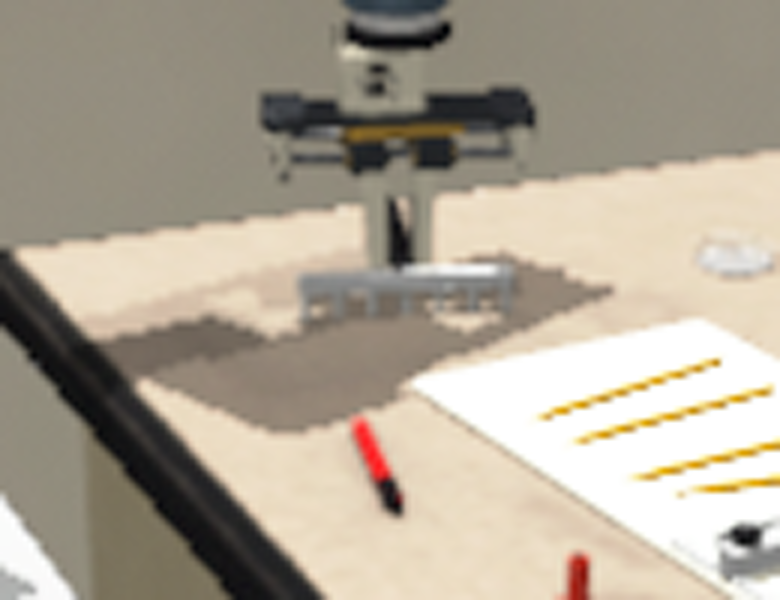

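View pics/t2c.png

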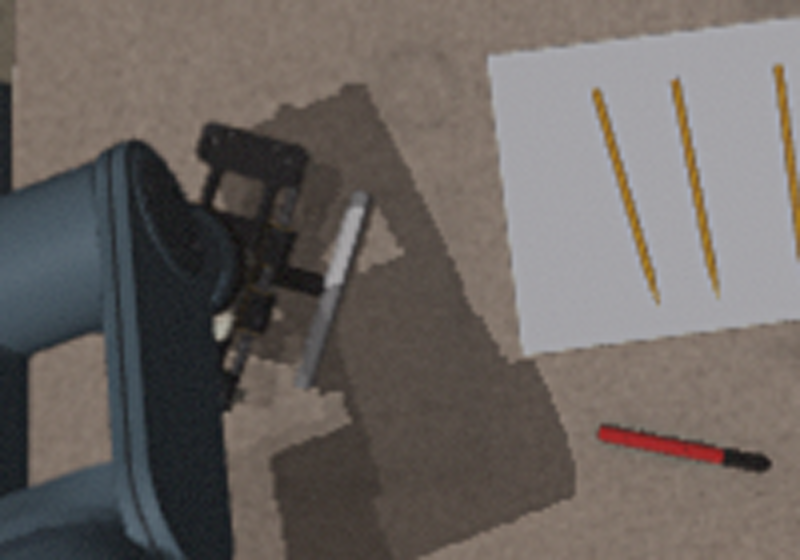

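Call:
{"name": "carry_out", "arguments": {
  "offset": [
    [0,0,-3],
    [0,0,-6],
    [0,0,-10],
    [0,0,-12],
    [0,0,-9],
    [0,0,0]
  ],
  "turn": [
    [0,0,0],
    [0,0,0],
    [0,0,0],
    [0,0,0],
    [0,0,0],
    [0,0,0]
  ]
}}

```text
time: 7.1
ee_pos: [0.5046, 0.3054, 0.0529]
eef_rot: [2.526, 1.867, 0.004]
ft_force: [-0.5, -0.8, -1.4]
opening: 0.0155
```

Run:
```python
from h import *
s=snap('side','s3');cv2.imwrite('pics/s3c.png',cv2.resize(s['color'][130:230,200:330],None,fx=6,fy=6,interpolation=cv2.INTER_CUBIC))
s=snap('top','t3')
s['color']=cv2.imread('pics/top0.png')
g=cv2.GaussianBlur(s['color'],(3,3),0).min(2).astype(float)
c=np.array([.5743,-.0824]);
for name,z,c,th in [('board',.008,np.array([.5743,-.0824]),-83.57)]:
    bx=np.array([np.cos(np.radians(th)),np.sin(np.radians(th))]);by=np.array([-bx[1],bx[0]])
    res=[]
    for (n,t,h,L) in [(bx,by,.220,.10),(-bx,by,.220,.10),(by,bx,.115,.2),(-by,bx,.115,.2)]:
        pts=[]
        for u in np.linspace(-L,L,41):
            w=np.linspace(-.012,.012,49)
            px=np.array([proj(s,[*(c+t*u+n*(h+k)),z]) for k in w],np.float32)
            v=cv2.remap(g.astype(np.float32),px[:,:1],px[:,1:],cv2.INTER_LINEAR).ravel()
            d=np.diff(v); i=np.argmin(d)
            pts.append((u,w[i]))
        pts=np.array(pts); 
        for _ in range(3):
            k=np.polyfit(*pts.T,1); r=abs(pts[:,1]-np.polyval(k,pts[:,0])); pts=pts[r<max(.0015,2*np.median(r))]
        print(name,len(pts),'slope deg',np.degrees(np.arctan(k[0])),'off mm',k[1]*1e3)
c=np.array([.5743,-.0824])
delta([.5481,.1412,.0416],96.43)
```

```text
board 37 slope deg -0.301751202818505 off mm -1.3264594327176784
board 37 slope deg 0.22138492391762793 off mm -1.6034087519471476
board 28 slope deg 0.37169282677118315 off mm -0.193715946978938
board 39 slope deg 0.03312101582032955 off mm -1.279679709365907
t 7.2 tcp [0.5038 0.305  0.0517] f [ 1.42 -0.   -1.85] op 0.0157 j [ 0.36  0.48  1.64 -0.    1.01  0.65]
offset mm [-143.6   90.5   10.2] turn [ 1.000e-04 -0.000e+00 -4.102e-01] xhead 72.92617723898462
```

View pics/s3c.png

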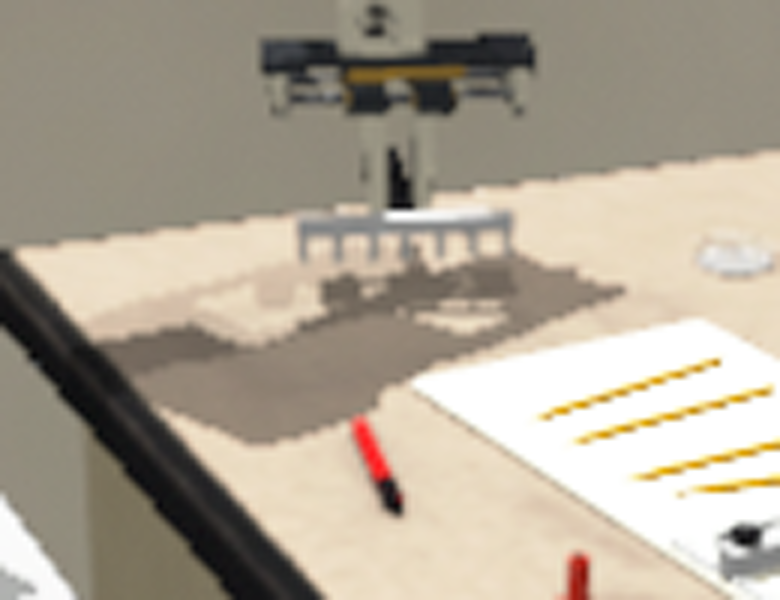

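Call:
{"name": "carry_out", "arguments": {
  "offset": [
    [-23.9,15.1,0],
    [-23.9,15.1,0],
    [-23.9,15.1,0],
    [-23.9,15.1,0],
    [-23.9,15.1,0],
    [-24.1,15.0,0],
    [0,0,0]
  ],
  "turn": [
    [0,0,0],
    [0,0,0],
    [0,0,0],
    [0,0,0],
    [0,0,0],
    [0,0,0],
    [0,0,0]
  ]
}}

```text
time: 8.07
ee_pos: [0.5484, 0.1395, 0.0512]
eef_rot: [-2.529, -1.864, 0.001]
ft_force: [-0.6, 0.6, -2.2]
opening: 0.0155
```

Call:
{"name": "carry_out", "arguments": {
  "offset": [
    [0,0,3],
    [0,0,4],
    [0,0,4],
    [0,0,4],
    [0,0,4],
    [0,0,0],
    [0,0,0]
  ],
  "turn": [
    [0,0,-0.069],
    [0,0,-0.069],
    [0,0,-0.069],
    [0,0,-0.069],
    [0,0,-0.069],
    [0,0,-0.069],
    [0,0,0]
  ]
}}

```text
time: 8.95
ee_pos: [0.5476, 0.1421, 0.0323]
eef_rot: [-2.088, -2.346, 0.001]
ft_force: [0.5, -0.5, -2.0]
opening: 0.0156
```

Run:
```python
from h import *
delta([.5478,.1411,.0211],96.65)
s=snap('top','t4');cv2.imwrite('pics/t4c.png',cv2.resize(s['color'][130:270,200:400],None,fx=4,fy=4,interpolation=cv2.INTER_CUBIC))
s=snap('side','s4');cv2.imwrite('pics/s4c.png',cv2.resize(s['color'][130:260,200:390],None,fx=4,fy=4,interpolation=cv2.INTER_CUBIC))
```

```text
t 8.95 tcp [0.5476 0.1421 0.0323] f [ 0.45 -0.48 -2.01] op 0.0156 j [ 0.06  0.48  1.72  0.    0.95 -0.06]
offset mm [-1.   0.1 11.2] turn [-0.0009 -0.0004 -0.0001] xhead 96.64598751588954
```

View pics/s4c.png

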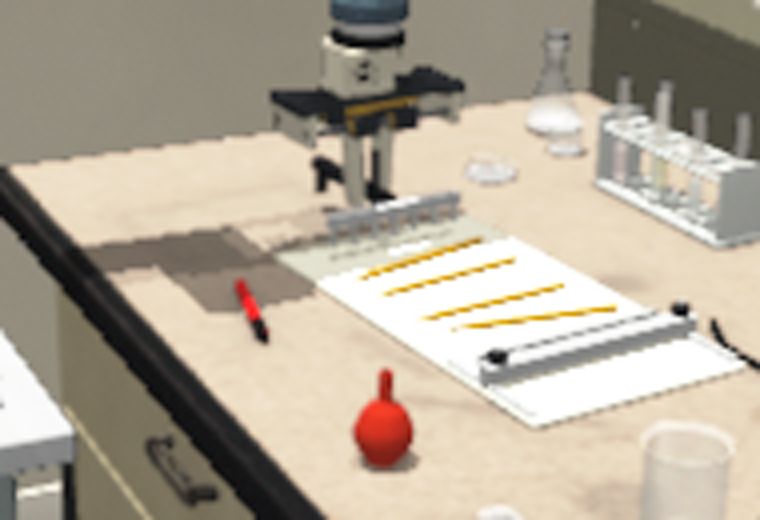

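View pics/t4c.png

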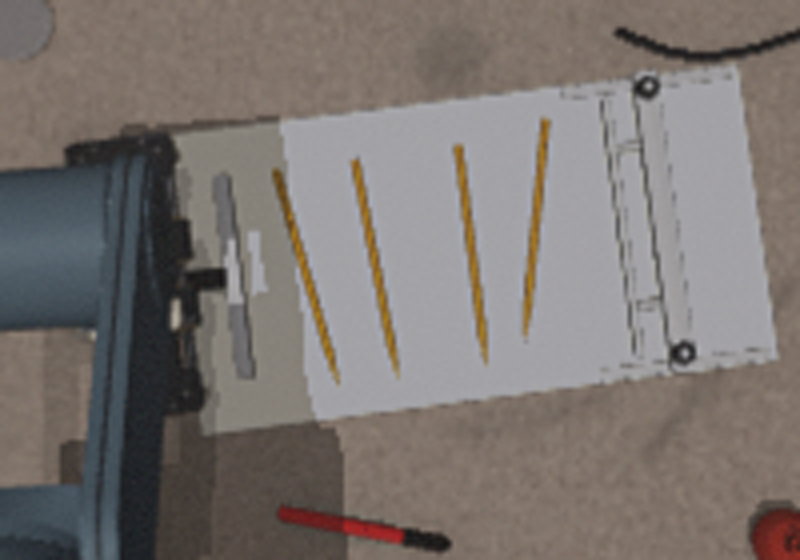

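Call:
{"name": "carry_out", "arguments": {
  "offset": [
    [0,0,3],
    [0,0,3],
    [0,0,2],
    [0,0,1.5],
    [0,0,1],
    [0,0,0.6],
    [0,0,0]
  ],
  "turn": [
    [0,0,0],
    [0,0,0],
    [0,0,0],
    [0,0,0],
    [0,0,0],
    [0,0,0],
    [0,0,0]
  ]
}}

```text
time: 9.93
ee_pos: [0.5482, 0.1412, 0.0216]
eef_rot: [2.089, 2.346, 0.0]
ft_force: [-0.2, -0.2, -1.2]
opening: 0.015
```

Run:
```python
from h import *
delta([.5478,.1411,.0211],96.65)
s=snap('side','s5');cv2.imwrite('pics/s5c.png',cv2.resize(s['color'][160:230,270:370],None,fx=8,fy=8,interpolation=cv2.INTER_CUBIC))
delta([.5478,.1411,.0211],96.65)
```

```text
t 9.925 tcp [0.5482 0.1412 0.0216] f [-0.25 -0.22 -1.17] op 0.015 j [ 0.06  0.49  1.73  0.    0.92 -0.06]
offset mm [-0.  -0.4  0.5] turn [ 0.0001 -0.     -0.0001] xhead 96.6423577553791
t 9.975 tcp [0.5482 0.1412 0.0216] f [ 0.18  0.57 -1.72] op 0.0154 j [ 0.06  0.49  1.73 -0.    0.92 -0.06]
offset mm [-0.  -0.4  0.5] turn [ 0.      0.     -0.0001] xhead 96.64414009143167
```

View pics/s5c.png

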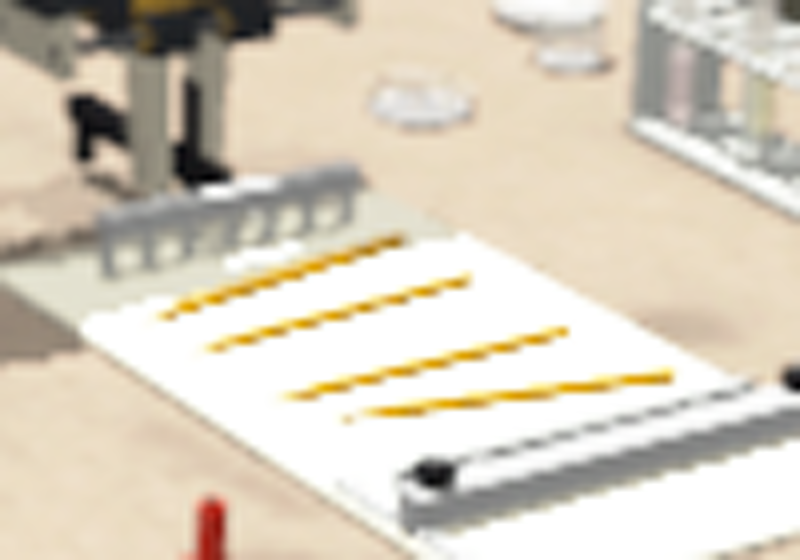

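Call:
{"name": "carry_out", "arguments": {
  "offset": [
    [-2,0,0.5],
    [-4,0,0],
    [-4,0,0],
    [-4,0,0],
    [-4,0,0],
    [-4,0,0],
    [-4,0,0],
    [-4,0,0],
    [-4,0,0],
    [-4,0,0]
  ],
  "turn": [
    [0,0,0],
    [0,0,0],
    [0,0,0],
    [0,0,0],
    [0,0,0],
    [0,0,0],
    [0,0,0],
    [0,0,0],
    [0,0,0],
    [0,0,0]
  ]
}}

```text
time: 11.22
ee_pos: [0.5526, 0.1032, 0.021]
eef_rot: [-2.089, -2.346, -0.0]
ft_force: [0.3, -0.4, -1.1]
opening: 0.0157
```

Call:
{"name": "carry_out", "arguments": {
  "offset": [
    [-4,0,0],
    [-4,0,0],
    [-4,0,0],
    [-4,0,0],
    [-4,0,0],
    [-4,0,0],
    [-4,0,0],
    [-4,0,0],
    [-4,0,0],
    [-4,0,0]
  ],
  "turn": [
    [0,0,0],
    [0,0,0],
    [0,0,0],
    [0,0,0],
    [0,0,0],
    [0,0,0],
    [0,0,0],
    [0,0,0],
    [0,0,0],
    [0,0,0]
  ]
}}

```text
time: 12.48
ee_pos: [0.5572, 0.0635, 0.0211]
eef_rot: [2.089, 2.346, 0.0]
ft_force: [-0.3, 0.7, -0.7]
opening: 0.0157
```

Run:
```python
from h import *
delta([.5478,.1411,.0211],96.65)
s=snap('side','s6');cv2.imwrite('pics/s6c.png',cv2.resize(s['color'][160:235,270:370],None,fx=7.8,fy=7.8,interpolation=cv2.INTER_CUBIC))
s=snap('top','t6');cv2.imwrite('pics/t6c.png',cv2.resize(s['color'][130:270,200:400],None,fx=4,fy=4,interpolation=cv2.INTER_CUBIC))
```

```text
t 12.475 tcp [0.5572 0.0635 0.0211] f [-0.34  0.65 -0.72] op 0.0157 j [-0.09  0.48  1.74 -0.    0.92 -0.2 ]
offset mm [78.2 -0.4 -0. ] turn [ 0.  0. -0.] xhead 96.64822715413712
```

View pics/s6c.png

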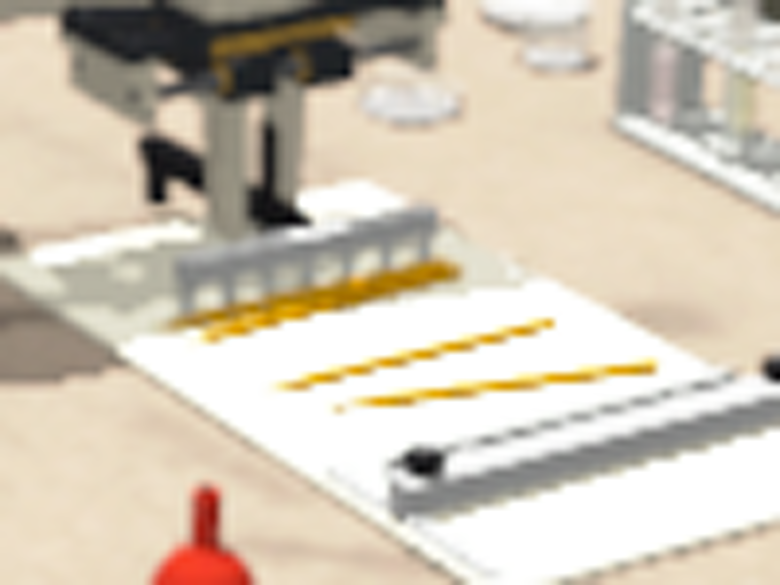

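View pics/t6c.png

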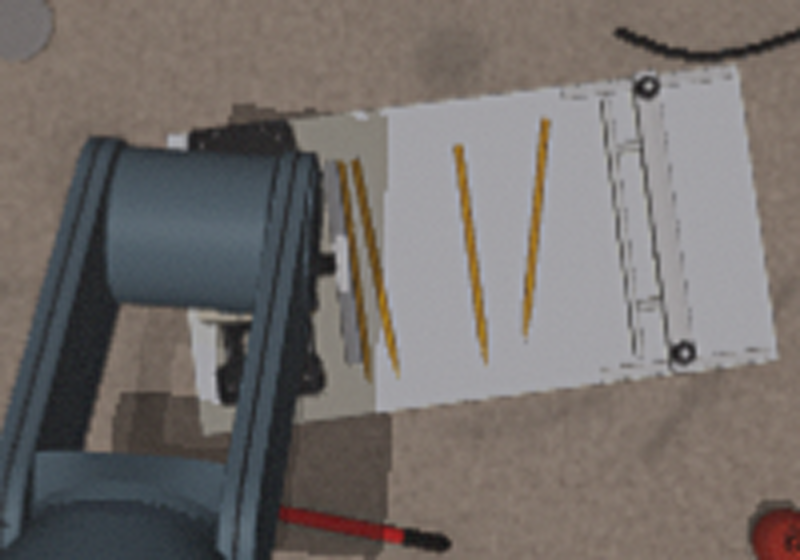

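Call:
{"name": "carry_out", "arguments": {
  "offset": [
    [-4,0,0],
    [-4,0,0],
    [-4,0,0],
    [-4,0,0],
    [-4,0,0],
    [-4,0,0],
    [-4,0,0],
    [-4,0,0],
    [-4,0,0],
    [-4,0,0]
  ],
  "turn": [
    [0,0,0],
    [0,0,0],
    [0,0,0],
    [0,0,0],
    [0,0,0],
    [0,0,0],
    [0,0,0],
    [0,0,0],
    [0,0,0],
    [0,0,0]
  ]
}}

```text
time: 13.82
ee_pos: [0.5619, 0.0237, 0.0211]
eef_rot: [2.089, 2.347, -0.0]
ft_force: [0.1, 0.4, -0.8]
opening: 0.0152
```

Call:
{"name": "carry_out", "arguments": {
  "offset": [
    [-4,0,0],
    [-4,0,0],
    [-4,0,0],
    [-4,0,0],
    [-4,0,0],
    [-4,0,0],
    [-4,0,0],
    [-4,0,0],
    [-4,0,0],
    [-4,0,0]
  ],
  "turn": [
    [0,0,0],
    [0,0,0],
    [0,0,0],
    [0,0,0],
    [0,0,0],
    [0,0,0],
    [0,0,0],
    [0,0,0],
    [0,0,0],
    [0,0,0]
  ]
}}

```text
time: 15.08
ee_pos: [0.5665, -0.016, 0.021]
eef_rot: [-2.089, -2.346, 0.0]
ft_force: [-0.8, 0.1, -1.4]
opening: 0.0155
```

Call:
{"name": "carry_out", "arguments": {
  "offset": [
    [-4,0,0],
    [-4,0,0],
    [-4,0,0],
    [-4,0,0],
    [-4,0,0],
    [-4,0,0],
    [-4,0,0],
    [-4,0,0],
    [-4,0,0],
    [-4,0,0]
  ],
  "turn": [
    [0,0,0],
    [0,0,0],
    [0,0,0],
    [0,0,0],
    [0,0,0],
    [0,0,0],
    [0,0,0],
    [0,0,0],
    [0,0,0],
    [0,0,0]
  ]
}}

```text
time: 16.32
ee_pos: [0.5711, -0.0557, 0.021]
eef_rot: [2.089, 2.346, -0.0]
ft_force: [0.5, 1.1, -2.3]
opening: 0.0154
```

Run:
```python
from h import *
delta([.5478,.1411,.0211],96.65)
s=snap('side','s7');cv2.imwrite('pics/s7c.png',cv2.resize(s['color'][160:235,270:370],None,fx=7.8,fy=7.8,interpolation=cv2.INTER_CUBIC))
s=snap('top','t7');cv2.imwrite('pics/t7c.png',cv2.resize(s['color'][130:270,200:400],None,fx=4,fy=4,interpolation=cv2.INTER_CUBIC))
```

```text
t 16.325 tcp [ 0.5711 -0.0557  0.021 ] f [ 0.45  1.12 -2.25] op 0.0154 j [-0.29  0.5   1.71 -0.    0.93 -0.41]
offset mm [ 1.982e+02 -4.000e-01 -1.000e-01] turn [-0.      0.     -0.0001] xhead 96.64632816049551
```

View pics/s7c.png

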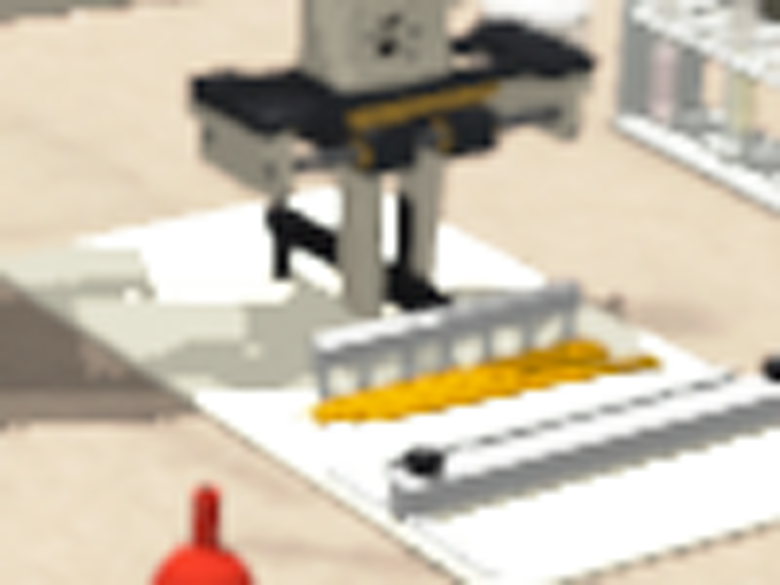

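View pics/t7c.png

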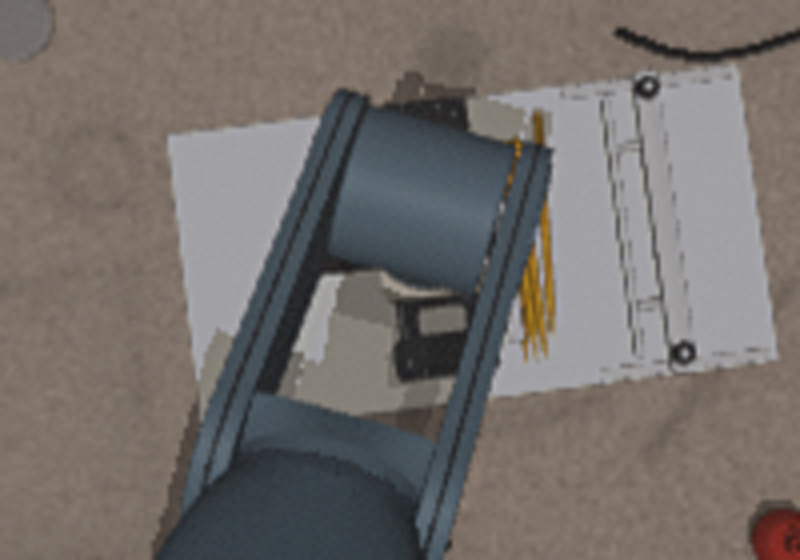

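```bash
python3 - <<'E'
from h import *
s=snap('top'); c=np.array([.5749,-.0824]);th=np.radians(-83.35);bx=np.array([np.cos(th),np.sin(th)]);by=np.array([-bx[1],bx[0]])
for cx,cy in [(605,95),(635,355),(618,95),(640,100),(668,345),(545,200),(553,320)]:
    for z in (.008,.014,.023):
        p=at_z(s,(cx/4+200,cy/4+130),z)[:2]-c; print(cx,cy,z,np.round([p@bx*1e3,p@by*1e3],1))
o,q,R=st(); print((q[:2]-c)@bx*1e3+53,(q[:2]-c)@by*1e3,o['ft_force']@[*bx,0],o['time'])
E
python3 - <<'E'
import cv2
a=cv2.imread('pics/top0.png');cv2.imwrite('pics/stop.png',cv2.resize(a[145:230,335:400],None,fx=7,fy=7,interpolation=cv2.INTER_CUBIC))
E
```

```text
605 95 0.008 [116.9 100.8]
605 95 0.014 [116.2  99.8]
605 95 0.023 [115.3  98.4]
635 355 0.008 [112.4 -98.7]
635 355 0.014 [111.8 -98.6]
635 355 0.023 [110.9 -98.6]
618 95 0.008 [126.7  99.5]
618 95 0.014 [126.   98.6]
618 95 0.023 [125.   97.2]
640 100 0.008 [142.9  93.5]
640 100 0.014 [142.1  92.6]
640 100 0.023 [141.   91.2]
668 345 0.008 [138.2 -94.5]
668 345 0.014 [137.5 -94.5]
668 345 0.023 [136.4 -94.5]
545 200 0.008 [60.6 27. ]
545 200 0.014 [60.3 26.4]
545 200 0.023 [59.7 25.5]
553 320 0.008 [ 54.4 -64.3]
553 320 0.014 [ 54.1 -64.4]
553 320 0.023 [ 53.6 -64.6]
26.126538576212873 -0.6272892856160168 0.10869503599921625 16.475
```

View pics/stop.png

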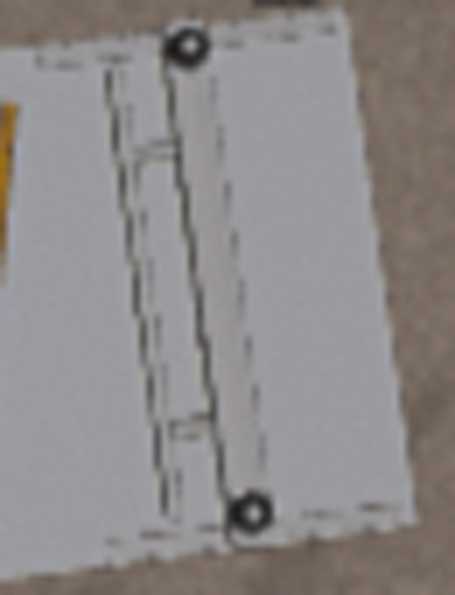

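Call:
{"name": "carry_out", "arguments": {
  "offset": [
    [-4,0,0],
    [-4,0,0],
    [-4,0,0],
    [-4,0,0],
    [-4,0,0],
    [-4,0,0],
    [-4,0,0],
    [-4,0,0],
    [-4,0,0],
    [-3,0,0]
  ],
  "turn": [
    [0,0,0],
    [0,0,0],
    [0,0,0],
    [0,0,0],
    [0,0,0],
    [0,0,0],
    [0,0,0],
    [0,0,0],
    [0,0,0],
    [0,0,0]
  ]
}}

```text
time: 17.73
ee_pos: [0.5757, -0.0945, 0.021]
eef_rot: [2.089, 2.346, 0.0]
ft_force: [0.4, 0.7, -1.5]
opening: 0.0153
```

Call:
{"name": "carry_out", "arguments": {
  "offset": [
    [-2,0,0],
    [-2,0,0],
    [-2,0,0],
    [-2,0,0]
  ],
  "turn": [
    [0,0,0],
    [0,0,0],
    [0,0,0],
    [0,0,0]
  ]
}}

```text
time: 18.23
ee_pos: [0.5766, -0.1022, 0.0211]
eef_rot: [2.089, 2.347, 0.0]
ft_force: [-0.7, 0.1, -1.4]
opening: 0.0159
```

```bash
cat > chk.py <<'E'
from h import *
import sys
c=np.array([.5749,-.0824]);th=np.radians(-83.35);bx=np.array([np.cos(th),np.sin(th)]);by=np.array([-bx[1],bx[0]])
n=int(sys.argv[1]) if len(sys.argv)>1 else 1
F=[]
for i in range(n):
    o,q,R=st(); F.append([o['ft_force']@[*bx,0],o['ft_force'][2]]); 
    if i<n-1: arm.snapshot('side')
print('t',round(o['time'],2),'front x',round((q[:2]-c)@bx*1e3+53,2),'z',round(q[2]*1e3,2),'F along,z',np.round(np.mean(F,0),2),n, 'tau',o['torque'])
E
python3 chk.py 3
python3 - <<'E'
from h import *
s=snap('side','s8');cv2.imwrite('pics/s8c.png',cv2.resize(s['color'][160:235,270:370],None,fx=7.8,fy=7.8,interpolation=cv2.INTER_CUBIC))
E
```

```text
t 18.32 front x 73.08 z 21.06 F along,z [ 0.2  -1.25] 3 tau [-0.05269075  0.06269683  0.03353691]
```

View pics/s8c.png

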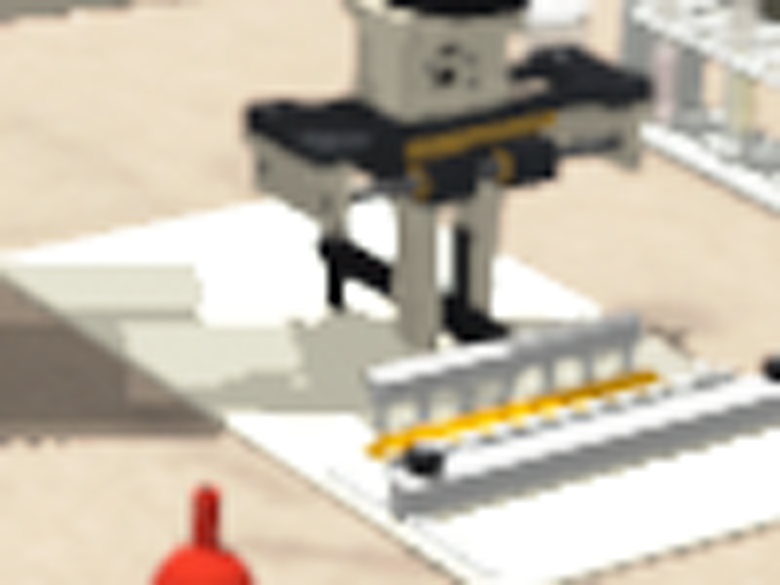

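Call:
{"name": "carry_out", "arguments": {
  "offset": [
    [-1.5,0,0],
    [-1.5,0,0],
    [-1.5,0,0],
    [-1,0,0],
    [-1,0,0]
  ],
  "turn": [
    [0,0,0],
    [0,0,0],
    [0,0,0],
    [0,0,0],
    [0,0,0]
  ]
}}

```text
time: 19.0
ee_pos: [0.5773, -0.1087, 0.0211]
eef_rot: [2.089, 2.346, 0.0]
ft_force: [0.4, 0.5, -1.5]
opening: 0.0156
```

Call:
{"name": "carry_out", "arguments": {
  "offset": [
    [-1,0,0],
    [-1,0,0],
    [-1,0,0]
  ],
  "turn": [
    [0,0,0],
    [0,0,0],
    [0,0,0]
  ]
}}

```text
time: 19.38
ee_pos: [0.5776, -0.1116, 0.021]
eef_rot: [-2.089, -2.346, -0.0]
ft_force: [0.4, 0.3, -1.3]
opening: 0.0154
```

Call:
{"name": "carry_out", "arguments": {
  "offset": [
    [-1,0,0],
    [-1,0,0],
    [-1,0,0]
  ],
  "turn": [
    [0,0,0],
    [0,0,0],
    [0,0,0]
  ]
}}

```text
time: 19.75
ee_pos: [0.5781, -0.1138, 0.0212]
eef_rot: [-2.089, -2.346, -0.001]
ft_force: [1.1, 6.1, 0.1]
opening: 0.0155
```

```bash
python3 chk.py 3
```

```text
t 19.85 front x 84.67 z 21.15 F along,z [-5.05  0.06] 3 tau [ 0.76171852 -0.08444248 -0.09011219]
```

Call:
{"name": "carry_out", "arguments": {
  "offset": [
    [-0.7,0,-0.2],
    [-0.7,0,-0.2],
    [-0.6,0,0]
  ],
  "turn": [
    [0,0,0],
    [0,0,0],
    [0,0,0]
  ]
}}

```text
time: 20.23
ee_pos: [0.5782, -0.1155, 0.0214]
eef_rot: [-2.088, -2.345, -0.002]
ft_force: [1.9, 5.7, -0.8]
opening: 0.0153
```

```bash
python3 chk.py 3
python3 - <<'E'
from h import *
s=snap('side','s9');cv2.imwrite('pics/s9c.png',cv2.resize(s['color'][185:230,300:370],None,fx=11,fy=11,interpolation=cv2.INTER_CUBIC))
E
```

```text
t 20.32 front x 86.32 z 21.37 F along,z [-5.68 -1.08] 3 tau [ 1.00806078 -0.18530481 -0.04567293]
```

View pics/s9c.png

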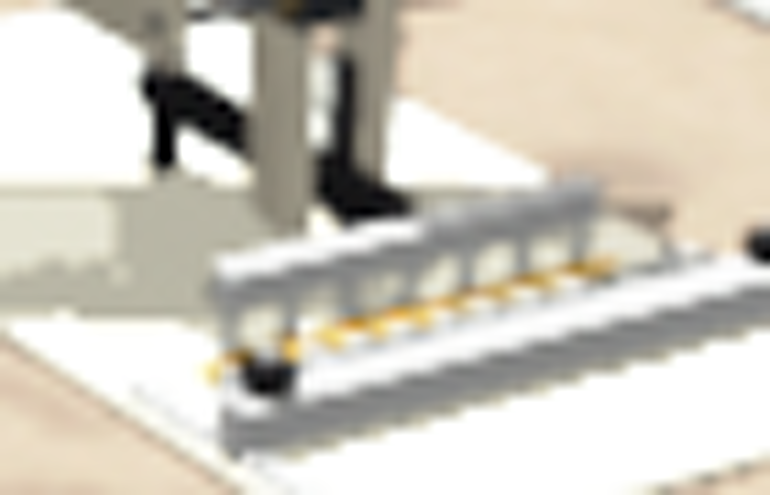

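Call:
{"name": "carry_out", "arguments": {
  "offset": [
    [-0.8,0,-0.1],
    [-0.8,0,-0.1],
    [-0.8,0,-0.1]
  ],
  "turn": [
    [0,0,0],
    [0,0,0],
    [0,0,0]
  ]
}}

```text
time: 20.75
ee_pos: [0.5784, -0.1173, 0.0215]
eef_rot: [-2.088, -2.345, -0.002]
ft_force: [1.0, 7.4, 0.1]
opening: 0.0155
```

```bash
python3 chk.py 3
```

```text
t 20.85 front x 88.18 z 21.54 F along,z [-7.08 -0.58] 3 tau [ 1.26920722 -0.21652597 -0.05567791]
```

Call:
{"name": "carry_out", "arguments": {
  "offset": [
    [-0.7,0,-0.1],
    [-0.7,0,0],
    [0,0,0],
    [0,0,0],
    [0,0,0],
    [0,0,0],
    [0,0,0]
  ],
  "turn": [
    [0,0,0],
    [0,0,0],
    [0,0,0],
    [0,0,0],
    [0,0,0],
    [0,0,0],
    [0,0,0]
  ]
}}

```text
time: 21.72
ee_pos: [0.5785, -0.1184, 0.0216]
eef_rot: [-2.088, -2.345, -0.003]
ft_force: [1.2, 8.6, -0.3]
opening: 0.0155
```

```bash
python3 chk.py 8
```

```text
t 22.07 front x 89.22 z 21.62 F along,z [-7.95 -0.49] 8 tau [ 1.46415251 -0.22317786 -0.09641546]
```

Call:
{"name": "carry_out", "arguments": {
  "offset": [
    [0.2,0,0],
    [0.3,0,0],
    [0.4,0,0],
    [0.4,0,0],
    [0.4,0,0],
    [0.4,0,0],
    [0.4,0,0],
    [0.4,0,0],
    [0.4,0,0],
    [0.4,0,0]
  ],
  "turn": [
    [0,0,0],
    [0,0,0],
    [0,0,0],
    [0,0,0],
    [0,0,0],
    [0,0,0],
    [0,0,0],
    [0,0,0],
    [0,0,0],
    [0,0,0]
  ]
}}

```text
time: 23.32
ee_pos: [0.5782, -0.1158, 0.0216]
eef_rot: [-2.088, -2.346, -0.001]
ft_force: [1.8, 4.9, -2.3]
opening: 0.0155
```

Call:
{"name": "carry_out", "arguments": {
  "offset": [
    [0.4,0,0],
    [0.4,0,0],
    [0.4,0,0],
    [0.4,0,0],
    [0.4,0,0],
    [0.3,0,0],
    [0.3,0,0],
    [0.3,0,0],
    [0.3,0,0],
    [0.3,0,0]
  ],
  "turn": [
    [0,0,0],
    [0,0,0],
    [0,0,0],
    [0,0,0],
    [0,0,0],
    [0,0,0],
    [0,0,0],
    [0,0,0],
    [0,0,0],
    [0,0,0]
  ]
}}

```text
time: 24.58
ee_pos: [0.5778, -0.1133, 0.0219]
eef_rot: [2.089, 2.346, -0.0]
ft_force: [0.7, 2.2, -2.6]
opening: 0.0157
```

```bash
python3 chk.py 3
```

```text
t 24.68 front x 83.99 z 21.85 F along,z [-2.47 -1.88] 3 tau [ 0.50983411 -0.16333774 -0.05133242]
```

Call:
{"name": "carry_out", "arguments": {
  "offset": [
    [0.25,0,0],
    [0.25,0,0],
    [0.25,0,0],
    [0.25,0,0],
    [0.25,0,0],
    [0.25,0,0],
    [0.25,0,0],
    [0.25,0,0],
    [0.25,0,0],
    [0.25,0,0]
  ],
  "turn": [
    [0,0,0],
    [0,0,0],
    [0,0,0],
    [0,0,0],
    [0,0,0],
    [0,0,0],
    [0,0,0],
    [0,0,0],
    [0,0,0],
    [0,0,0]
  ]
}}

```text
time: 25.92
ee_pos: [0.5775, -0.1107, 0.0219]
eef_rot: [2.089, 2.346, -0.0]
ft_force: [-1.9, 0.7, -1.5]
opening: 0.0153
```

```bash
python3 chk.py 3
python3 - <<'E'
from h import *
s=snap('side','s10');cv2.imwrite('pics/s10c.png',cv2.resize(s['color'][185:230,300:370],None,fx=11,fy=11,interpolation=cv2.INTER_CUBIC))
E
```

```text
t 26.02 front x 81.4 z 21.88 F along,z [-0.09 -1.1 ] 3 tau [-0.07647687  0.09297024 -0.05415902]
```

View pics/s10c.png

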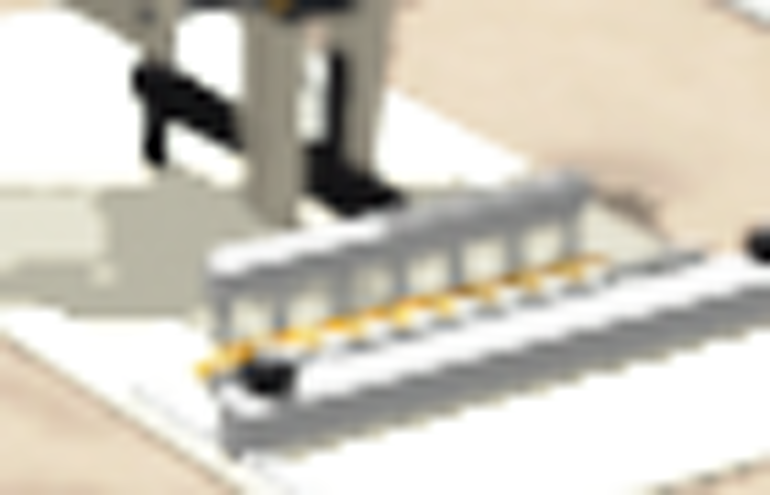

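Free of contact. Back off along the board and raise, then look at the row.

Call:
{"name": "carry_out", "arguments": {
  "offset": [
    [0.5,0,0],
    [1,0,0],
    [2,0,0],
    [4,0,0],
    [8,0,0],
    [12,0,-2],
    [18,0,-6],
    [20,0,-10],
    [20,0,-10],
    [20,0,-8]
  ],
  "turn": [
    [0,0,0],
    [0,0,0],
    [0,0,0],
    [0,0,0],
    [0,0,0],
    [0,0,0],
    [0,0,0],
    [0,0,0],
    [0,0,0],
    [0,0,0]
  ]
}}

```text
time: 27.32
ee_pos: [0.5654, -0.0043, 0.059]
eef_rot: [2.088, 2.346, 0.001]
ft_force: [0.5, -0.1, -1.7]
opening: 0.0157
```

Call:
{"name": "carry_out", "arguments": {
  "offset": [
    [30,0,0],
    [30,0,0],
    [30,0,0],
    [25,0,0],
    [0,0,0]
  ],
  "turn": [
    [0,0,0],
    [0,0,0],
    [0,0,0],
    [0,0,0],
    [0,0,0]
  ]
}}

```text
time: 27.95
ee_pos: [0.5514, 0.1107, 0.0583]
eef_rot: [-2.085, -2.35, -0.0]
ft_force: [0.5, -0.4, -0.9]
opening: 0.0154
```

```bash
python3 chk.py
python3 - <<'E'
from h import *
s=snap('side','s11');cv2.imwrite('pics/s11c.png',cv2.resize(s['color'][150:230,270:370],None,fx=7.4,fy=7.4,interpolation=cv2.INTER_CUBIC))
s=snap('top','t11');cv2.imwrite('pics/t11c.png',cv2.resize(s['color'][145:230,300:400],None,fx=7,fy=7,interpolation=cv2.INTER_CUBIC))
E
```

```text
t 27.95 front x -141.49 z 58.28 F along,z [ 0.47 -0.94] 1 tau [-0.058101    0.07463165 -0.00568662]
```

View pics/s11c.png

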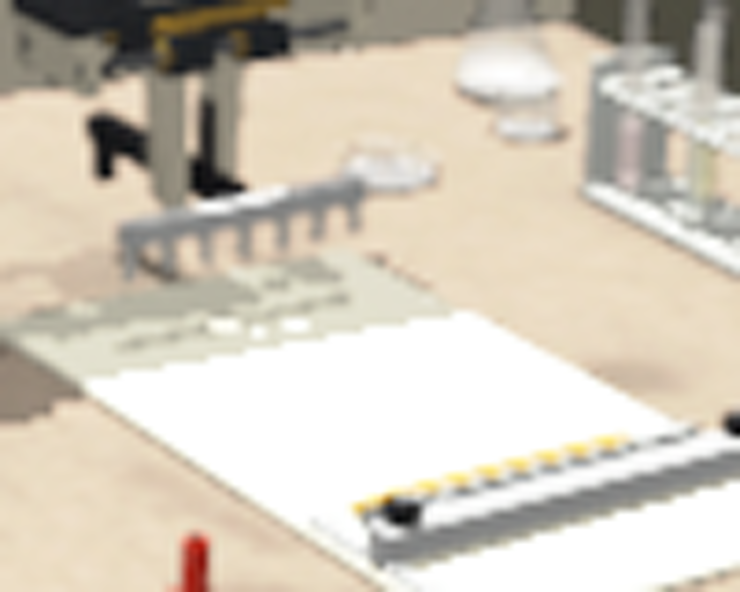

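View pics/t11c.png

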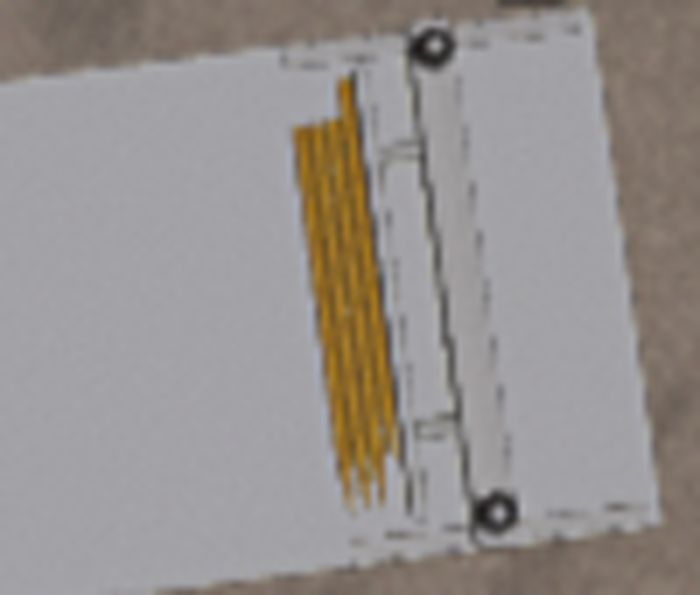

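Run:
```python
from h import *
delta([.5038,.305,.0416],72.93)
```

```text
t 28.05 tcp [0.552  0.1087 0.0582] f [-0.03  0.08 -1.23] op 0.0157 j [-0.    0.44  1.71 -0.    1.   -0.12]
offset mm [200.6 -24.9  16.5] turn [6.000e-04 3.000e-04 4.152e-01] xhead 96.72031024134407
```

Call:
{"name": "carry_out", "arguments": {
  "offset": [
    [20,-2.5,0],
    [30,-3.7,0],
    [30,-3.7,0],
    [30,-3.7,0],
    [30,-3.7,0],
    [30,-3.7,0],
    [20,-2.5,0],
    [10.6,-1.4,0],
    [0,0,0]
  ],
  "turn": [
    [0,0,0],
    [0,0,0],
    [0,0,0],
    [0,0,0],
    [0,0,0],
    [0,0,0],
    [0,0,0],
    [0,0,0],
    [0,0,0]
  ]
}}

```text
time: 29.18
ee_pos: [0.5039, 0.3049, 0.0578]
eef_rot: [2.088, 2.347, -0.0]
ft_force: [-0.6, -0.1, -2.2]
opening: 0.0157
```

Call:
{"name": "carry_out", "arguments": {
  "offset": [
    [0,0,4],
    [0,0,5],
    [0,0,5],
    [0,0,5],
    [0,0,5],
    [0,0,4],
    [0,0,4],
    [0,0,3],
    [0,0,0]
  ],
  "turn": [
    [0,0,0.069],
    [0,0,0.069],
    [0,0,0.069],
    [0,0,0.069],
    [0,0,0.069],
    [0,0,0.07],
    [0,0,0],
    [0,0,0],
    [0,0,0]
  ]
}}

```text
time: 30.3
ee_pos: [0.504, 0.3043, 0.0226]
eef_rot: [-2.527, -1.866, 0.001]
ft_force: [0.0, 0.1, -1.5]
opening: 0.016
```

Run:
```python
from h import *
s=snap('side','s12');cv2.imwrite('pics/s12c.png',cv2.resize(s['color'][130:230,200:330],None,fx=6,fy=6,interpolation=cv2.INTER_CUBIC))
delta([.5038,.305,.0116],72.93)
```

```text
t 30.35 tcp [0.5041 0.3045 0.0228] f [ 0.   -0.51 -1.88] op 0.0154 j [ 0.35  0.52  1.67 -0.    0.95  0.65]
offset mm [ 0.4 -0.4 11.2] turn [-0.0002  0.0002 -0.0007] xhead 72.89016287271546
```

View pics/s12c.png

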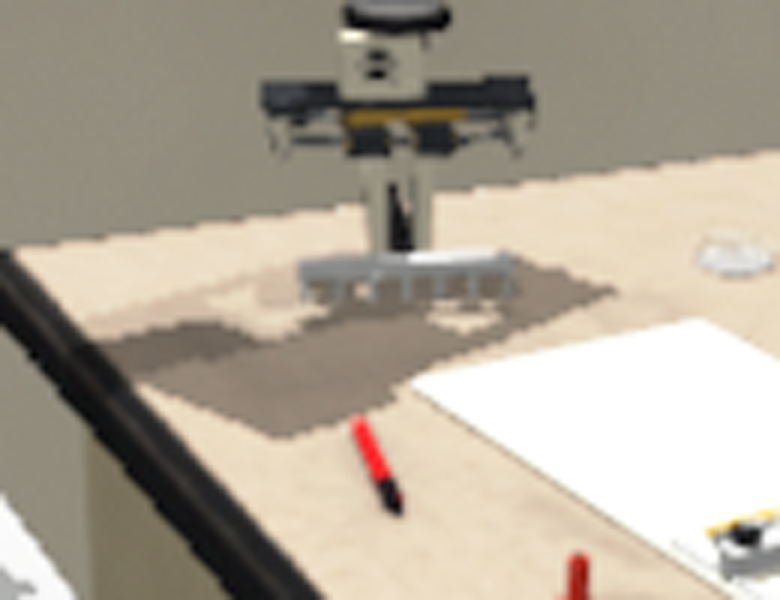

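Call:
{"name": "carry_out", "arguments": {
  "offset": [
    [0,0,3],
    [0,0,3],
    [0,0,2],
    [0,0,1],
    [0,0,1],
    [0,0,0.5],
    [0,0,0]
  ],
  "turn": [
    [0,0,0],
    [0,0,0],
    [0,0,0],
    [0,0,0],
    [0,0,0],
    [0,0,0],
    [0,0,0]
  ]
}}

```text
time: 31.22
ee_pos: [0.5041, 0.3047, 0.0124]
eef_rot: [2.528, 1.866, 0.0]
ft_force: [0.9, 0.1, -1.9]
opening: 0.0156
```

Call:
{"name": "carry_out", "arguments": {
  "offset": [
    [0,0,0.3],
    [0,0,0.3],
    [0,0,0]
  ],
  "turn": [
    [0,0,0],
    [0,0,0],
    [0,0,0]
  ]
}}

```text
time: 31.6
ee_pos: [0.504, 0.3047, 0.0117]
eef_rot: [-2.528, -1.866, 0.0]
ft_force: [0.2, -0.6, -1.7]
opening: 0.0157
```

Not yet loaded; a touch lower, then a gentle release.

Call:
{"name": "carry_out", "arguments": {
  "offset": [
    [0,0,0.2],
    [0,0,0.2],
    [0,0,0]
  ],
  "turn": [
    [0,0,0],
    [0,0,0],
    [0,0,0]
  ],
  "grip_force": 10
}}

```text
time: 31.98
ee_pos: [0.5041, 0.3047, 0.0117]
eef_rot: [2.527, 1.866, 0.0]
ft_force: [-0.5, -0.8, 2.8]
opening: 0.0161
```

Call:
{"name": "carry_out", "arguments": {
  "offset": [
    [0,0,0],
    [0,0,0],
    [0,0,0],
    [0,0,0],
    [0,0,0],
    [0,0,0]
  ],
  "turn": [
    [0,0,0],
    [0,0,0],
    [0,0,0],
    [0,0,0],
    [0,0,0],
    [0,0,0]
  ],
  "grip": 60
}}

```text
time: 32.72
ee_pos: [0.5041, 0.3047, 0.0113]
eef_rot: [2.528, 1.866, -0.0]
ft_force: [0.3, 0.2, 0.4]
opening: 0.0559
```

Call:
{"name": "carry_out", "arguments": {
  "offset": [
    [0,0,-6],
    [0,0,-15],
    [0,0,-25],
    [0,0,-30],
    [0,0,-30],
    [0,0,-20],
    [0,0,0]
  ],
  "turn": [
    [0,0,0],
    [0,0,0],
    [0,0,0],
    [0,0,0],
    [0,0,0],
    [0,0,0],
    [0,0,0]
  ]
}}

```text
time: 33.6
ee_pos: [0.5055, 0.3053, 0.1402]
eef_rot: [2.526, 1.865, 0.008]
ft_force: [-0.2, 0.3, -0.3]
opening: 0.0559
```

Run:
```python
from h import *
s=snap('side','s13');cv2.imwrite('pics/s13c.png',cv2.resize(s['color'][120:300,190:400],None,fx=3.3,fy=3.3,interpolation=cv2.INTER_CUBIC))
s=snap('top','t13');cv2.imwrite('pics/t13c.png',cv2.resize(s['color'][110:290,130:410],None,fx=2.85,fy=2.85,interpolation=cv2.INTER_CUBIC))
print(arm.observe()['time'],arm.observe()['ft_force'])
```

```text
33.7 [0.24340988 0.66911721 0.26602171]
```

View pics/s13c.png

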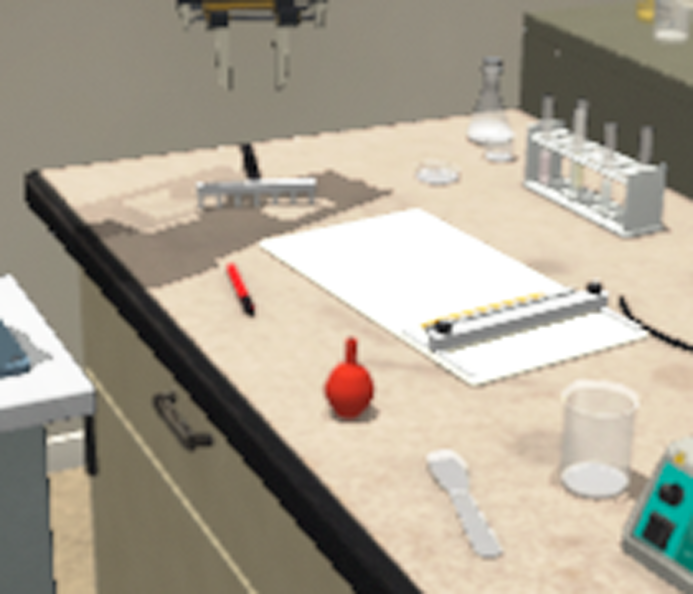

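View pics/t13c.png

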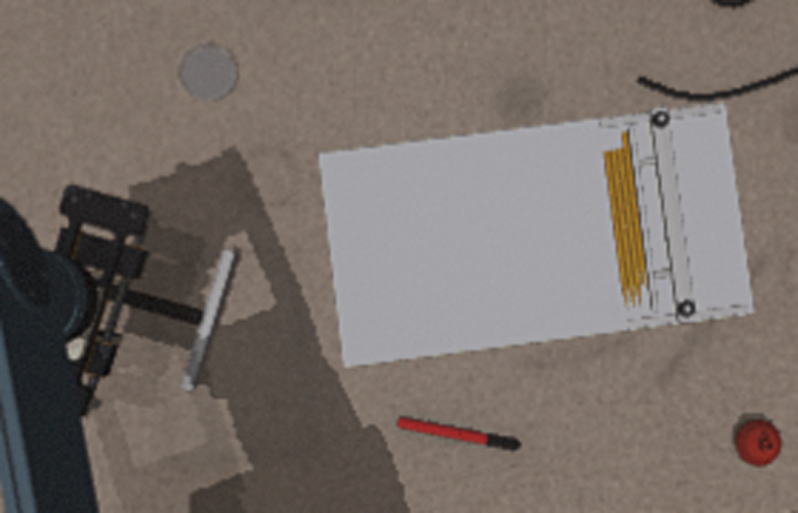

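The rake lies on its tines where it was (head at (185–235, 250–390) in the crop), the row is closed before the stop face (605–645, 130–305), and the bystanders are unmoved.

```bash
python3 -c "
from plant import arm
print(arm.sign_off())"
```

```text
the job is handed in; nothing more can be done
None
```

I combed the four pencils into a closed row against the sprung stop, then laid the rake back on the bench, tines down, at its starting spot. I handed the job in at about 34 s of the 67 s allowed.

- **Press:** the row was held at about 8 N for just over a second. The force was above 5 N for about 2 s in all while I built it up in steps. The stop face moved in about 6 mm of its 15 mm.
- **Easing off:** I backed the rake away at about 2 to 3 mm/s until the force read zero, then withdrew along the board before lifting.
- **Last pictures:** the pencils lie parallel and closed in front of the stop face. One is shifted lengthways by about 10 to 15 mm, as it was at the start. The rake lies level, and the petri dish, bulb and beaker appear unmoved.
- **Less certain:** early in the press the vertical force rose by about 1.5 N. This may have been friction, or the tines lightly brushing the board. I raised the tool by 0.8 mm in all, and the vertical force stayed within about 1 N of the rake's free weight for the rest of the press. I judged the row's flatness and lack of gaps only from the pictures, at about 3 mm per pixel.

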